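Refit the washed filter panel in the bench air cleaner

TASK

The washed metal filter panel has dried in the grooved wooden block. Lift it out by its black pull tab, slide it edgewise down the two vertical guides of the grey bench air cleaner until it sits fully home, lowering it gently rather than letting it drop. Then turn the steel swing latch all the way over the panel's top edge, let go, and leave the red hole saw and the nail jar beside the work where they are.

Things in the scene. Friction and masses are not known exactly. Their poses are not given: they have to be found in the camera images.
- filter_panel: Loose metal filter panel, 0.25 kg: bright frame, dark mesh, bright bars; 150 mm long (own y), 8 thick (x), 73 high (z). Central black pull tab on its top edge: 40 mm long (y), 12 thick (x), 73 to 113 mm above the underside. Origin: centre of the underside. It may go in either way round. Starts upright in the block's groove, up to 6 mm off its middle lengthwise.
- drying_block: Wooden block fixed to the table, 64 x 170 mm, 30 mm high, with a groove along own y, 10 mm wide, open at both ends, its floor 8 mm above the table. Origin: centre of the underside, below the groove. It may stand nearer to the robot than the air cleaner, or beyond it.
- unit: Grey bench air cleaner fixed to the table: 85 mm high, 196 long (own y), x from -30 to 50 mm (outlet collar to 62). Origin: on the table under the middle of the filter slot, which is the own y-z plane. Fan housing: x 18 to 50 mm, full height; the -x side is open. The fully home panel rests on the slot floor, its top edge (not the tab) 85 mm above the table, 3 mm under the latch.
- slot (a point): Middle of the slot floor, 12 mm above the table: where the seated panel's origin belongs; axes as the air cleaner's. At each end two vertical aluminium guide rails (62 to 77.5 mm from the middle) leave a 12 mm gap in x; the end walls are 155 mm apart. Straight from 12 to 74 mm above the table, above that flared to a 22 mm wide mouth at 85 mm; the end walls flare by 5 mm too.
- latch (a joint): Angle of the steel swing latch on top of the air cleaner's left (own +y) end wall, vertical axis. 0 = open, pointing along the air cleaner's +x, clear of the slot; grows clockwise from above to its stop at 1.571, pointing along -y over the panel's top edge. Starts at 0 to 0.35. Light friction (1.2 N at the knob), stays where left. A panel not fully home blocks it (underside at 88 mm).
- latch_knob (a point): Middle of the upright round black knob on the latch: 14 mm diameter, 28 mm tall (92 to 120 mm above the table), 34 mm from the pivot axis. The point is 106 mm above the table.
- latch_pivot (a point): On the pivot axis of the latch, at the height of the latch's underside (88 mm above the table); fixed on the air cleaner at own x = 0, y = 88 mm.
- hole_saw: Red hole saw standing on its teeth, steel shank up, 39 mm diameter, 64 mm high, bystander on the right. Origin: centre of the underside.
- nail_jar: Glass jar of nails with a black lid, 62 mm diameter, 80 mm high, bystander just right of the work (another such jar stands far back). Origin: centre of the underside.

How it is judged:
By the outcome, as a careful person would: the job done as asked, in the order asked, and still so for the second after the job is handed in, with the robot touching nothing.
It also fails if it takes over 51 s, if anything falls off the work surface, if the arm or the gripper's body presses on something with over 40 N, if the wrist force passes 120 N, or if a joint passes its speed limit or range.

ROBOT

A 7-joint arm with a two-finger parallel gripper is mounted at the origin on a cart in front of the work surface, level with it; the furniture and walls round the work are solid. World frame = base frame: x ahead of the robot, y to its left, z up, the work surface at z = 0. Lengths are in m, angles in rad, forces in N, time in s.
With the tool pointing down it reaches from about 0.4 to 0.875 m from the base axis. Payload 4.4 kg.
Tool frame: the origin (TCP) lies midway between the tips of the shut fingers; the grasp point (between the pads) lies 19 mm behind it (r.hold_point_z is the distance from the TCP to the grasp point, in m); z points along the fingers, y is the line along which they close (so a half turn about z gives the same grasp; the last joint's range is limited). The gripper opens to 85 mm and grips with 20 to 120 N. Pads are 22 mm wide; open, the fingers measure 114 mm over their backs; the gripper's body (76 mm by 85 mm) begins 54 mm behind the grasp point. The pads swing forward as they close: fully open they stand 13 mm farther back than shut.
Start: joints at [-1.411, 0.628, 0.038, 1.517, -0.027, 0.996, -0.02], TCP at [0.146, 0.634, 0.231] pointing down, gripper open.
Joint ranges: [-3.06, 3.06], [-0.37, 2.12], [-1.25, 1.32], [0.18, 2.47], [-1.1, 4.24], [0.23, 1.98], [-2.94, 2.94]. Speed limits (rad/s): [2.57, 2.57, 3.14, 3.14, 3.14, 3.14, 3.14].

INTERFACE

Orientations are given as a 3x3 rotation matrix whose columns are the frame's x, y, z axes.
In Python, from cell import telemetry, camera, camera_params, job, r gives the robot as it stands. The module is installed in compiled form; this text tells all that it offers.
- The arm moves only by the tool send_rows, never from a script. Its argument "series" is a list of rows, each a list of 6 numbers: the shift along the tool's x, y, z in mm, then the turn, a rotation vector about the tool's x, y, z in rad. In form: [[x, y, z, rx, ry, rz], ...]. A call has 1 to 10 rows; each row is the pose to reach, as a shift and turn from the pose commanded when the call began, along the tool's axes at that moment; what a row does not reach only later rows make up. A row lasts 1/10 s, in which the tool goes at most 50 mm and 8.59 degrees, less where a joint would pass 70% of its speed; a pose out of reach is approached as far as the arm can. A call with a gripper value outside its range is refused whole. "hand" is the opening, from 0 (shut) to 1 (fully open), set as the call begins (left out, the last holds). The fingers move at their own pace and stop on an object; "force" is the grip in N (left out, the last holds). Time passes only in rows, so rows that repeat a pose let the fingers close. It gives the time, the measured TCP pose, the force, the opening and the grip force at its end, in the units of the state.
- telemetry.get_obs(): the state, without advancing time (a new reading comes with each control period).
- camera(name): name is "side" or "top"; returns the picture (480x640x3 uint8, red, green, blue); there is no depth.
- camera_params(name): a dict with "K" (3x3 intrinsics, pixels), "R" (3x3) and "t" (3): a world point X has camera coordinates R X + t. Camera axes: x right, y down, z forward; pixel columns grow to the right and rows downward; lengths in m; the calibration is good to about 2 mm. A picture is of the moment at which its call begins. camera_params takes no time and is no camera call.
- job.sign_off(): hands the job in; it is judged then, once.
The state is a dict: "t": time; "q": joint angles; "qvel": joint speeds; "effort": joint torques, N m; "tool_pos": TCP position; "orientation": TCP orientation; "wrist_force": force on the tool from outside, world axes, zero at the start; "wrist_torque": the same for the moment, N m; "grip_width": finger opening in m; "grasp_force": force on a finger pad.
Only numpy, scipy, OpenCV 4.12 (cv2) and the standard library are available. Lean on these libraries where they do the work, as an engineer would, in place of code of your own. Each camera call takes 0.05 s, during which the arm holds its last target. There are 200 camera calls.

## Working session

There is one attempt and no reset: what is moved stays moved. The work goes in short steps, Python scripts to look and compute and a tool call to move; the robot and the scene stay as the last step left them, time stands still between calls to the robot, and variables do not carry over. Pictures are saved under pics/ and viewed, at most 10 in all, crops included, and the job is handed in when it is done.

Besides the shell and the picture viewer there is one more tool, called by a JSON object that holds its "fn" and its "kwargs". send_rows: Moves the arm, as the interface text tells. Its arguments: {"type":"object","properties":{"series":{"type":"array"},"hand":{"type":"number"},"force":{"type":"number"}},"required":["series"]}

```bash
mkdir -p pics
python3 - <<'E'
from cell import telemetry, camera, camera_params, r
import cv2, numpy as np
o=telemetry.get_obs()
np.set_printoptions(precision=4,suppress=True)
print(o['t'],o['tool_pos'],o['orientation'],o['grip_width'],r.hold_point_z)
for n in('side','top'):
    cv2.imwrite(f'pics/{n}0.png',camera(n)[:,:,::-1]); p=camera_params(n); print(n,p['K'],p['R'],p['t'],-np.array(p['R']).T@p['t'])
E
```

```text
0.0 [0.1454 0.6329 0.2304] [[-0.9746  0.2239 -0.0004]
 [ 0.2239  0.9746 -0.0018]
 [-0.     -0.0019 -1.    ]] 0.08526663223823933 0.0187
side [[446.3797   0.     319.0212]
 [  0.     446.3797 244.1469]
 [  0.       0.       1.    ]] [[-0.9554 -0.2952  0.0111]
 [-0.1929  0.5951 -0.7802]
 [ 0.2237 -0.7475 -0.6255]] [0.4061 0.3891 0.5214] [0.3464 0.278  0.6252]
top [[554.65     0.     325.4991]
 [  0.     554.65   228.8891]
 [  0.       0.       1.    ]] [[-0.0171 -0.9994  0.0315]
 [-0.9898  0.0125 -0.142 ]
 [ 0.1415 -0.0336 -0.9894]] [-0.3721  0.5232  0.8573] [ 0.3902 -0.3496  0.9342]
```

View pics/top0.png

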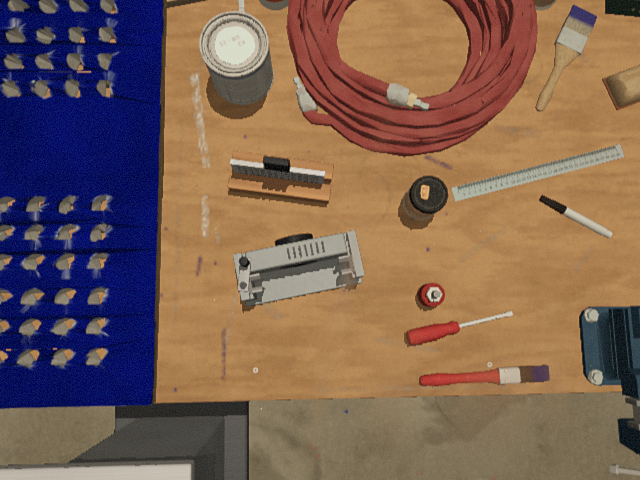

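View pics/side0.png

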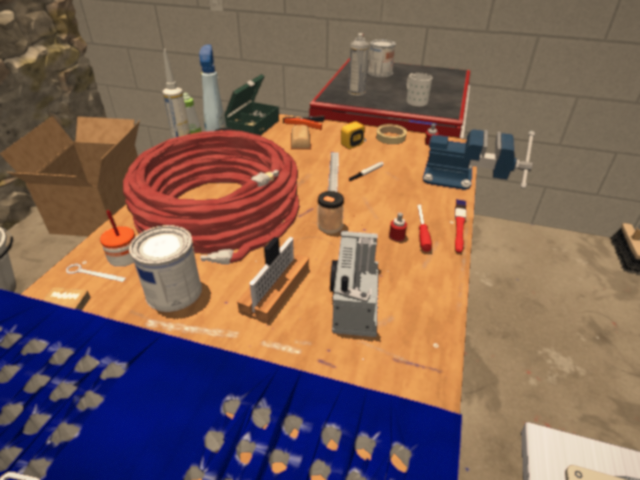

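The top view shows the block with the panel near (280,178), beyond the unit near (298,268), with the latch knob at about (244,262), the jar at (428,195) and the hole saw at (432,295). The side view shows the same layout from the left. I'll enlarge both.

Run:
```python
import cv2
a=cv2.imread('pics/top0.png')[145:310,220:375]; cv2.imwrite('pics/topc.png',cv2.resize(a,None,fx=3.6,fy=3.6,interpolation=cv2.INTER_CUBIC))
a=cv2.imread('pics/side0.png')[225:345,225:395]; cv2.imwrite('pics/sidec.png',cv2.resize(a,None,fx=4.5,fy=4.5,interpolation=cv2.INTER_CUBIC))
```

```text
(no output)
```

View pics/topc.png

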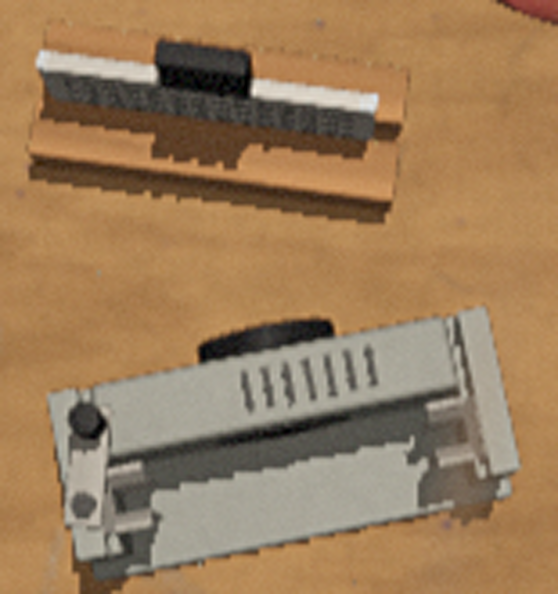

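View pics/sidec.png

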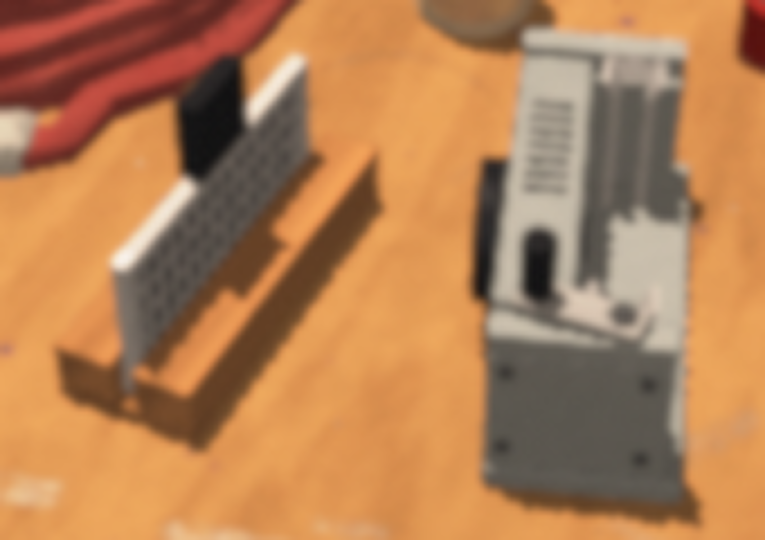

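The crops show usable corners of the unit, block, panel and tab, plus the knob and pivot. I'll fit the poses from both views.

```bash
cat > h.py <<'E'
import numpy as np
from scipy.optimize import least_squares
from cell import camera_params
P={n:camera_params(n) for n in('side','top')}
def proj(n,X):
    p=P[n]; c=np.array(p['R'])@X+p['t']; u=np.array(p['K'])@c; return u[:2]/u[2]
def full(n,c):
    s,o=((3.6,(220,145)) if n=='top' else (4.5,(225,225))); return (np.array(c)+.5)/s-.5+o
def fit(obs,x0):
    """obs: (cam, crop pixel, own xyz mm); pose x,y,yaw"""
    def f(q):
        c,s=np.cos(q[2]),np.sin(q[2]); R=np.array([[c,-s,0],[s,c,0],[0,0,1]])
        return np.concatenate([proj(n,R@(np.array(w)/1e3)+[q[0],q[1],0])-full(n,px) for n,px,w in obs])
    s=least_squares(f,x0,loss='soft_l1'); return s.x,f(s.x).reshape(-1,2)
def ray(n,px,z):
    p=P[n];R=np.array(p['R']);c=-R.T@p['t'];d=R.T@np.linalg.inv(p['K'])@[*px,1]
    return c+d*(z-c[2])/d[2]
E
python3 - <<'E'
from h import *
np.set_printoptions(precision=4,suppress=True)
U=[('top',(50,395),(50,98,85)),('top',(485,308),(50,-98,85)),('top',(518,468),(-30,-98,85)),('top',(76,558),(-30,98,85)),('top',(84,503),(0,88,93)),
('side',(487,337),(50,98,85)),('side',(668,350),(-30,98,85)),('side',(523,33),(50,-98,85)),('side',(686,42),(-30,-98,85)),('side',(487,480),(50,98,0)),('side',(683,500),(-30,98,0)),('side',(625,313),(0,88,93))]
Pn=[('top',(38,52),(4,75,81)),('top',(44,70),(-4,75,81)),('top',(378,95),(4,-75,81)),('top',(376,108),(-4,-75,81)),('top',(158,40),(6,20,121)),('top',(252,50),(6,-20,121)),
('side',(120,265),(0,75,81)),('side',(297,57),(0,-75,81)),('side',(180,98),(6,20,121)),('side',(243,60),(-6,-20,121))]
B=[('top',(45,22),(32,85,30)),('top',(409,70),(32,-85,30)),('top',(33,152),(-32,85,30)),('top',(393,195),(-32,-85,30)),
('side',(198,397),(-32,85,30)),('side',(60,350),(32,85,30)),('side',(377,152),(-32,-85,30)),('side',(200,447),(-32,85,0))]
for nm,o in(('unit',U),('panel',Pn),('block',B)):
    q,e=fit(o,[.4,-.25,0]); print(nm,q,np.degrees(q[2])); print(e.round(1).tolist())
    for cam in('top','side'):
        oo=[k for k in o if k[0]==cam]; print('  only',cam,fit(oo,q)[0])
print('knob',ray('top',full('top',(86,416)),.12)); print('knob side',ray('side',full('side',(540,238)),.12))
print('jar lid',ray('top',(429,193),.08),'saw',ray('top',(432,294),.064))
E
```

```text
unit [ 0.4457 -0.3387  0.2082] 11.93157951285593
[[-3.0, -0.2], [0.6, -3.8], [3.5, 2.2], [0.4, 6.0], [0.0, 0.2], [-0.4, 0.1], [7.3, 0.7], [-1.8, -2.2], [1.8, -1.6], [-1.8, 1.6], [-0.7, 0.7], [-0.8, -0.0]]
  only top [ 0.4465 -0.3382  0.2078]
  only side [ 0.445  -0.3396  0.2077]
panel [ 0.6111 -0.3045 -0.1312] -7.519733391239795
[[0.2, 0.2], [-2.2, 0.1], [0.3, -0.5], [0.3, 0.8], [-0.3, -0.5], [0.0, -0.1], [0.2, 0.2], [0.4, -0.9], [-1.7, 0.7], [0.9, -1.4]]
  only top [ 0.611  -0.3046 -0.1319]
  only side [ 0.6111 -0.3037 -0.1297]
block [ 0.6099 -0.3068 -0.125 ] -7.161471148430028
[[0.0, 0.7], [-0.1, -1.1], [-1.7, 1.9], [0.3, 1.4], [-0.8, -0.3], [-0.7, -0.9], [0.2, -1.7], [-0.3, -0.2]]
  only top [ 0.6113 -0.3071 -0.1333]
  only side [ 0.6088 -0.3056 -0.1189]
knob [ 0.4618 -0.2564  0.12  ]
knob side [ 0.4607 -0.2544  0.12  ]
jar lid [ 0.5676 -0.5433  0.08  ] saw [ 0.4093 -0.5446  0.064 ]
```

Run:
```python
from h import *
import cv2
q=[.4457,-.3387,.2075]; c,s=np.cos(q[2]),np.sin(q[2]); R=np.array([[c,-s,0],[s,c,0],[0,0,1]])
ims=[]
for n,(x0,y0,w,h) in(('top',(228,225,140,84)),('side',(325,225,75,118))):
    k=5.6 if n=='top' else 5.0
    im=cv2.resize(cv2.imread(f'pics/{n}0.png')[y0:y0+h,x0:x0+w],None,fx=k,fy=k,interpolation=cv2.INTER_CUBIC)
    def L(a,b,col):
        pts=[tuple(((proj(n,R@(np.array(v)/1e3)+[q[0],q[1],0])-[x0,y0]+.5)*k*16).astype(int)) for v in(a,b)]
        cv2.line(im,tuple(map(int,pts[0])),tuple(map(int,pts[1])),col,1,cv2.LINE_AA,4)
    def box(xa,xb,ya,yb,z,col):
        v=[(xa,ya,z),(xb,ya,z),(xb,yb,z),(xa,yb,z)]
        for i in range(4): L(v[i],v[(i+1)%4],col)
    box(18,50,-98,98,85,(0,0,255))
    box(-30,50,-98,98,0,(0,255,255))
    for sg in(1,-1):
        for x in(-11,11): L((x,sg*62,85),(x,sg*77.5,85),(0,255,0))
        for x in(-6,6): L((x,sg*62,74),(x,sg*62,12),(255,0,0))
    L((0,-98,85),(0,98,85),(255,0,255)); L((0,88,93),(0,98,93),(255,255,0))
    cv2.imwrite(f'pics/ov_{n}.png',im)
```

```text
(no output)
```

View pics/ov_top.png

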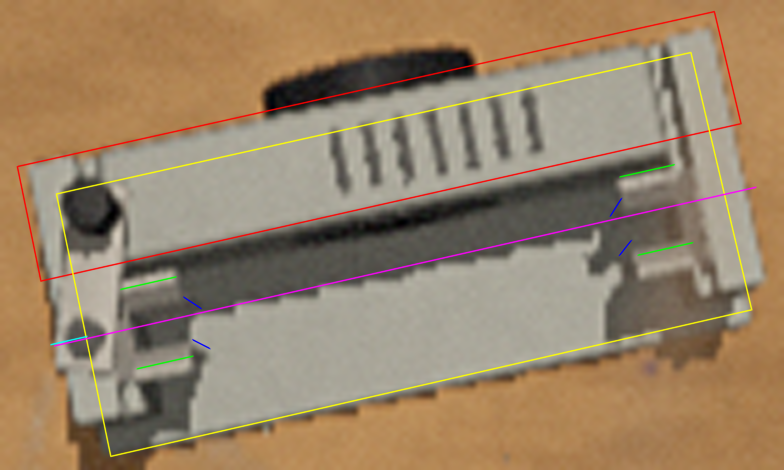

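View pics/ov_side.png

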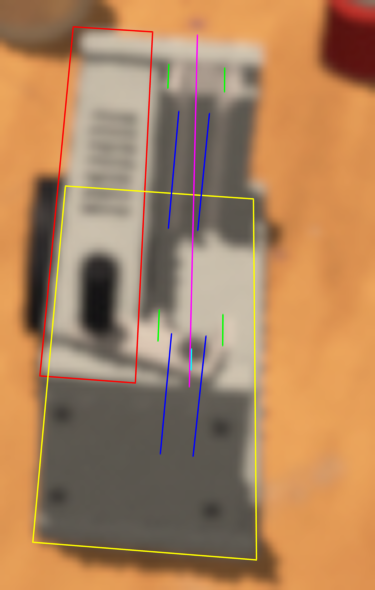

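Run:
```python
from h import *
import h
np.set_printoptions(precision=4,suppress=True)
h.full=lambda n,c:(np.array(c)+.5)/(5.6 if n=='top' else 5)-.5+((228,225) if n=='top' else (325,225))
for W in (95.5,98):
  O=[('top',(30,165),(50,W,85)),('top',(712,30),(50,-W,85)),('top',(155,325.5),(0,70,80)),('top',(659,224),(0,-70,80)),('top',(85,340),(0,88,92)),
  ('side',(207,80),(0,-70,82)),('side',(190,353),(0,88,92)),('side',(40,376),(50,W,85)),('side',(80,33),(50,-W,85))]
  for o in(O,[k for k in O if k[0]=='top']):
    q,e=fit(o,[.445,-.338,.19]); print(W,q,np.degrees(q[2]),e.round(1).tolist())
  a=q[2];R=np.array([[np.cos(a),-np.sin(a)],[np.sin(a),np.cos(a)]])
  d=R.T@(np.array([.4612,-.2554])-q[:2])*1e3-[0,88]; print('knob own',d,np.hypot(*d),'angle',np.arctan2(-d[1],d[0]))
```

```text
95.5 [ 0.4432 -0.3387  0.1856] 10.633118299491333 [[-0.4, -0.1], [-0.3, -0.3], [0.1, 0.2], [-0.5, 0.1], [0.1, -0.3], [-0.4, 0.8], [0.4, -0.4], [0.1, -1.5], [0.7, -0.7]]
95.5 [ 0.443  -0.339   0.1845] 10.569171934083206 [[-0.2, -0.1], [-0.1, -0.2], [0.3, 0.3], [-0.3, 0.3], [0.2, -0.3]]
knob own [33.2159 -9.1689] 34.45819614352737 angle 0.2693331619320588
98 [ 0.4432 -0.3386  0.1858] 10.645203073240072 [[-2.1, 0.2], [1.2, -0.7], [0.0, 0.2], [-0.5, 0.1], [-0.0, -0.3], [-0.4, 0.9], [0.4, -0.3], [-0.0, -0.4], [0.7, -1.4]]
98 [ 0.443  -0.3389  0.1836] 10.520891434069743 [[-1.8, 0.2], [1.5, -0.4], [0.2, 0.2], [-0.3, 0.3], [0.2, -0.4]]
knob own [33.1292 -9.22  ] 34.38825049843141 angle 0.2714345026925106
```

```bash
cat >> h.py <<'E'
from scipy.spatial.transform import Rotation as Ro
from cell import telemetry
def Rd(yaw):  # tool down, tool y axis at angle yaw (deg)
    a=np.radians(yaw); y=np.array([np.cos(a),np.sin(a),0]); z=np.array([0,0,-1.]); return np.column_stack([np.cross(y,z),y,z])
def rows(targets,base=None):
    o=telemetry.get_obs(); p,R=(np.array(o['tool_pos']),np.array(o['orientation'])) if base is None else base
    print('at',o['t'],np.round(p,4),'F',np.round(o['wrist_force'],1),'w',round(o['grip_width'],4))
    print([[*(R.T@(np.array(t[:3])-p)*1e3).round(1),*Ro.from_matrix(R.T@Rd(t[3])).as_rotvec().round(3)] for t in targets])
E
python3 - <<'E'
from h import *
T=[]
for i in range(1,31):
    s=i/30; az=np.radians(77+s*(-26.5-77)); rr=.65+s*(.6826-.65)
    T.append((rr*np.cos(az),rr*np.sin(az),.23-.03*s,77-84.5*s))
o=telemetry.get_obs();b=(np.array(o['tool_pos']),np.array(o['orientation']))
for k in range(3):
    rows(T[10*k:10*k+10],b); b=(np.array(T[10*k+9][:3]),Rd(T[10*k+9][3]))
E
```

```text
at 0.1 [0.1454 0.633  0.2305] F [-0.4  0.7  0.2] w 0.0853
[[np.float64(-39.9), np.float64(0.4), np.float64(1.5), np.float64(-0.002), np.float64(0.0), np.float64(0.05)], [np.float64(-79.1), np.float64(-2.1), np.float64(2.5), np.float64(-0.002), np.float64(0.0), np.float64(0.099)], [np.float64(-118.1), np.float64(-6.9), np.float64(3.5), np.float64(-0.002), np.float64(0.0), np.float64(0.149)], [np.float64(-156.8), np.float64(-14.1), np.float64(4.5), np.float64(-0.002), np.float64(0.0), np.float64(0.198)], [np.float64(-195.1), np.float64(-23.7), np.float64(5.5), np.float64(-0.002), np.float64(0.0), np.float64(0.247)], [np.float64(-232.8), np.float64(-35.5), np.float64(6.5), np.float64(-0.002), np.float64(0.0), np.float64(0.296)], [np.float64(-269.7), np.float64(-49.7), np.float64(7.6), np.float64(-0.002), np.float64(0.0), np.float64(0.345)], [np.float64(-305.8), np.float64(-66.0), np.float64(8.6), np.float64(-0.002), np.float64(0.0), np.float64(0.394)], [np.float64(-340.9), np.float64(-84.5), np.float64(9.6), np.float64(-0.002), np.float64(0.0), np.float64(0.444)], [np.float64(-374.9), n
[... 1734 characters left out ...]
t64(0.0), np.float64(0.197)], [np.float64(-190.4), np.float64(-68.4), np.float64(5.0), np.float64(0.0), np.float64(0.0), np.float64(0.246)], [np.float64(-225.7), np.float64(-88.9), np.float64(6.0), np.float64(0.0), np.float64(0.0), np.float64(0.295)], [np.float64(-259.8), np.float64(-111.5), np.float64(7.0), np.float64(0.0), np.float64(0.0), np.float64(0.344)], [np.float64(-292.5), np.float64(-136.2), np.float64(8.0), np.float64(0.0), np.float64(0.0), np.float64(0.393)], [np.float64(-323.7), np.float64(-162.8), np.float64(9.0), np.float64(0.0), np.float64(0.0), np.float64(0.442)], [np.float64(-353.3), np.float64(-191.3), np.float64(10.0), np.float64(0.0), np.float64(0.0), np.float64(0.492)]]
```

{"fn": "send_rows", "kwargs": {"series": [[-40, 0, 1.5, 0, 0, 0.05], [-79, -2, 2.5, 0, 0, 0.1], [-118, -7, 3.5, 0, 0, 0.15], [-157, -14, 4.5, 0, 0, 0.2], [-195, -24, 5.5, 0, 0, 0.247], [-233, -35.5, 6.5, 0, 0, 0.296], [-270, -50, 7.5, 0, 0, 0.345], [-306, -66, 8.5, 0, 0, 0.394], [-341, -84.5, 9.5, 0, 0, 0.444], [-375, -105, 10.5, -0.002, 0, 0.493]], "hand": 0.5}}

```text
t: 1.1
tool_pos: [0.4884, 0.4461, 0.2202]
orientation: [[-0.751, 0.66, 0.0], [0.66, 0.751, 0.001], [0.001, 0.001, -1.0]]
wrist_force: [-0.1, 1.1, -0.3]
grip_width: 0.0423
grasp_force: 0.0
```

{"fn": "send_rows", "kwargs": {"series": [[-40, -4.5, 1, 0, 0, 0.05], [-79, -11, 2, 0, 0, 0.1], [-118, -21, 3, 0, 0, 0.147], [-156, -32, 4, 0, 0, 0.197], [-194, -46, 5, 0, 0, 0.246], [-230, -62, 6, 0, 0, 0.295], [-266, -81, 7, 0, 0, 0.344], [-301, -101, 8, 0, 0, 0.393], [-334, -124, 9, 0, 0, 0.442], [-366, -148.5, 10, 0, 0, 0.492]]}}

```text
t: 2.1
tool_pos: [0.6653, 0.093, 0.2097]
orientation: [[-0.351, 0.937, 0.0], [0.937, 0.351, 0.002], [0.002, 0.001, -1.0]]
wrist_force: [-0.5, 0.4, -0.1]
grip_width: 0.0428
grasp_force: 0.0
```

{"fn": "send_rows", "kwargs": {"series": [[-39.5, -9, 1, 0, 0, 0.05], [-78.5, -20.5, 2, 0, 0, 0.1], [-116.5, -34, 3, 0, 0, 0.147], [-154, -50, 4, 0, 0, 0.197], [-190.5, -68.5, 5, 0, 0, 0.246], [-226, -89, 6, 0, 0, 0.295], [-260, -111.5, 7, 0, 0, 0.344], [-292.5, -136, 8, 0, 0, 0.393], [-324, -163, 9, 0, 0, 0.442], [-353, -191, 10, 0, 0, 0.492]]}}

```text
t: 3.1
tool_pos: [0.6099, -0.3047, 0.199]
orientation: [[0.134, 0.991, 0.0], [0.991, -0.134, 0.002], [0.002, -0.0, -1.0]]
wrist_force: [0.1, -0.3, -0.4]
grip_width: 0.0429
grasp_force: 0.0
```

```bash
sed -i 's/for t in targets\])/for t in targets] if 0 else "\\n".join(str([float(v) for v in (*(R.T@(np.array(t[:3])-p)*1e3).round(1),*Ro.from_matrix(R.T@Rd(t[3])).as_rotvec().round(3))]) for t in targets))/' h.py
python3 - <<'E'
from h import *
o=telemetry.get_obs(); print(np.round(o['orientation'],4),np.round(o['q'],2))
rows([(.6111,-.3045,.2,-7.5),(.6111,-.3045,.15,-7.5),(.6111,-.3045,.11,-7.5),(.6111,-.3045,.086,-7.5)])
E
```

```text
[[ 1.337e-01  9.910e-01  2.000e-04]
 [ 9.910e-01 -1.337e-01  1.900e-03]
 [ 2.000e-03 -1.000e-04 -1.000e+00]] [ 0.22  0.74  0.38  1.46 -0.3   1.    0.54]
at 3.1 [ 0.6099 -0.3047  0.199 ] F [ 0.1 -0.3 -0.4] w 0.0429
[0.4, 1.2, -1.0, -0.0, -0.002, -0.003]
[0.3, 1.2, 49.0, -0.0, -0.002, -0.003]
[0.2, 1.2, 89.0, -0.0, -0.002, -0.003]
[0.2, 1.2, 113.0, -0.0, -0.002, -0.003]
```

{"fn": "send_rows", "kwargs": {"series": [[0.3, 1.2, 25, 0, -0.002, -0.003], [0.3, 1.2, 50, 0, -0.002, -0.003], [0.3, 1.2, 75, 0, -0.002, -0.003], [0.3, 1.2, 95, 0, -0.002, -0.003], [0.3, 1.2, 108, 0, -0.002, -0.003], [0.3, 1.2, 113, 0, -0.002, -0.003], [0.3, 1.2, 113, 0, -0.002, -0.003]]}}

```text
t: 3.8
tool_pos: [0.6118, -0.3027, 0.0861]
orientation: [[0.129, 0.992, -0.0], [0.992, -0.129, 0.0], [0.0, -0.0, -1.0]]
wrist_force: [0.2, -0.5, 0.1]
grip_width: 0.0431
grasp_force: 0.0
```

{"fn": "send_rows", "kwargs": {"series": [[0, 0, 0, 0, 0, 0], [0, 0, 0, 0, 0, 0], [0, 0, 0, 0, 0, 0], [0, 0, 0, 0, 0, 0], [0, 0, 0, 0, 0, 0], [0, 0, 0, 0, 0, 0], [0, 0, 0, 0, 0, 0]], "hand": 0, "force": 60}}

```text
t: 4.5
tool_pos: [0.6127, -0.3033, 0.0879]
orientation: [[0.129, 0.992, 0.002], [0.992, -0.129, -0.001], [-0.001, 0.003, -1.0]]
wrist_force: [-0.4, -0.2, 6.1]
grip_width: 0.0113
grasp_force: 60.2
```

Run:
```python
from h import *
from cell import camera
import cv2
o=telemetry.get_obs(); print(np.round(o['tool_pos'],4),np.round(o['orientation'],4).tolist(),o['wrist_force'],o['wrist_torque'],o['grip_width'],o['grasp_force'])
cv2.imwrite('pics/side1.png',cv2.resize(camera('side')[200:360,220:400,::-1],None,fx=3.7,fy=3.7,interpolation=cv2.INTER_CUBIC))
```

```text
[ 0.6127 -0.3033  0.0879] [[0.1287, 0.9917, 0.0024], [0.9917, -0.1287, -0.0011], [-0.0008, 0.0025, -1.0]] [-0.42859961 -0.15588989  6.05026465] [0.06759223 0.18511564 0.05327026] 0.011256536659248232 60.1877099275589
```

View pics/side1.png

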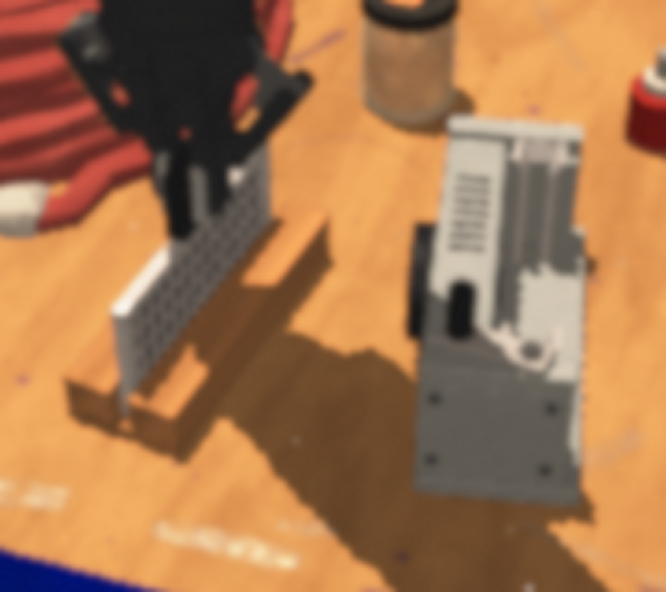

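Grip is good: the tab is between the pads, and the panel is still upright in the groove, with its near top corner at (122,305). Next is the lift.

{"fn": "send_rows", "kwargs": {"series": [[0, 0, -3, 0, 0, 0], [0, 0, -8, 0, 0, 0], [0, 0, -15, 0, 0, 0], [0, 0, -25, 0, 0, 0], [0, 0, -40, 0, 0, 0], [0, 0, -58, 0, 0, 0], [0, 0, -78, 0, 0, 0], [0, 0, -100, 0, 0, 0], [0, 0, -120, 0, 0, 0], [0, 0, -132, 0, 0, 0]]}}

```text
t: 5.55
tool_pos: [0.612, -0.3034, 0.2215]
orientation: [[0.129, 0.992, 0.002], [0.992, -0.129, -0.001], [-0.001, 0.003, -1.0]]
wrist_force: [0.4, -0.4, -2.1]
grip_width: 0.0111
grasp_force: 59.0
```

Run:
```python
from h import *
o=telemetry.get_obs(); print(np.round(o['orientation'],4).tolist(),o['grip_width'],o['grasp_force'])
a=np.array([.6127,-.3033]);b=np.array([.4427,-.3374])
rows([(*(a+(b-a)*s),.22,-7.5+18.1*s) for s in(.1,.25,.4,.55,.7,.85,.95,1)])
```

```text
[[0.1289, 0.9917, 0.0023], [0.9917, -0.1289, -0.0015], [-0.0012, 0.0025, -1.0]] 0.01108515187568329 58.962841629981995
at 5.55 [ 0.612  -0.3034  0.2215] F [ 0.4 -0.4 -2.1] w 0.0111
[-5.4, -15.7, 1.4, 0.003, 0.001, -0.03]
[-13.7, -40.3, 1.4, 0.002, 0.001, -0.077]
[-22.1, -65.0, 1.3, 0.002, 0.001, -0.125]
[-30.4, -89.6, 1.3, 0.002, 0.001, -0.172]
[-38.8, -114.2, 1.2, 0.002, 0.001, -0.219]
[-47.2, -138.9, 1.2, 0.002, 0.002, -0.267]
[-52.7, -155.3, 1.2, 0.002, 0.002, -0.298]
[-55.5, -163.5, 1.1, 0.002, 0.002, -0.314]
```

{"fn": "send_rows", "kwargs": {"series": [[-5.5, -15.5, 1, 0.002, 0, -0.03], [-13.5, -40, 1, 0.002, 0, -0.077], [-22, -65, 1, 0.002, 0, -0.125], [-30.5, -89.5, 1, 0.002, 0, -0.172], [-39, -114, 1, 0.002, 0, -0.219], [-47, -139, 1, 0.002, 0, -0.267], [-52.5, -155.5, 1, 0.002, 0, -0.298], [-55.5, -163.5, 1, 0.002, 0, -0.314], [-55.5, -163.5, 20, 0.002, 0, -0.314], [-55.5, -163.5, 40, 0.002, 0, -0.314]]}}

```text
t: 6.55
tool_pos: [0.4435, -0.3373, 0.1791]
orientation: [[-0.184, 0.983, 0.001], [0.983, 0.184, -0.001], [-0.002, 0.001, -1.0]]
wrist_force: [0.6, 1.0, -3.7]
grip_width: 0.011
grasp_force: 59.0
```

{"fn": "send_rows", "kwargs": {"series": [[0, 0, 3, 0, 0, 0], [0, 0, 3, 0, 0, 0]]}}

```text
t: 6.75
tool_pos: [0.4429, -0.3365, 0.1752]
orientation: [[-0.184, 0.983, -0.002], [0.983, 0.184, 0.0], [0.001, -0.002, -1.0]]
wrist_force: [0.2, -0.7, -2.3]
grip_width: 0.0113
grasp_force: 58.9
```

Run:
```python
from h import *
from cell import camera
import cv2
o=telemetry.get_obs(); print(np.round(o['tool_pos'],4),np.round(o['orientation'],4).tolist(),o['grip_width'])
a=cv2.resize(camera('side')[190:340,310:405,::-1],None,fx=4,fy=4,interpolation=cv2.INTER_CUBIC)
b=cv2.resize(camera('top')[195:325,225:330+50,::-1],None,fx=2.6,fy=2.6,interpolation=cv2.INTER_CUBIC)
c=np.zeros((600,800,3),np.uint8); c[:a.shape[0],:380]=a; c[:b.shape[0],380:380+b.shape[1]]=b
cv2.imwrite('pics/c2.png',c)
```

```text
[ 0.4429 -0.3365  0.1752] [[-0.1844, 0.9828, -0.0023], [0.9828, 0.1844, 0.0005], [0.0009, -0.0022, -1.0]] 0.011298059408998449
```

View pics/c2.png

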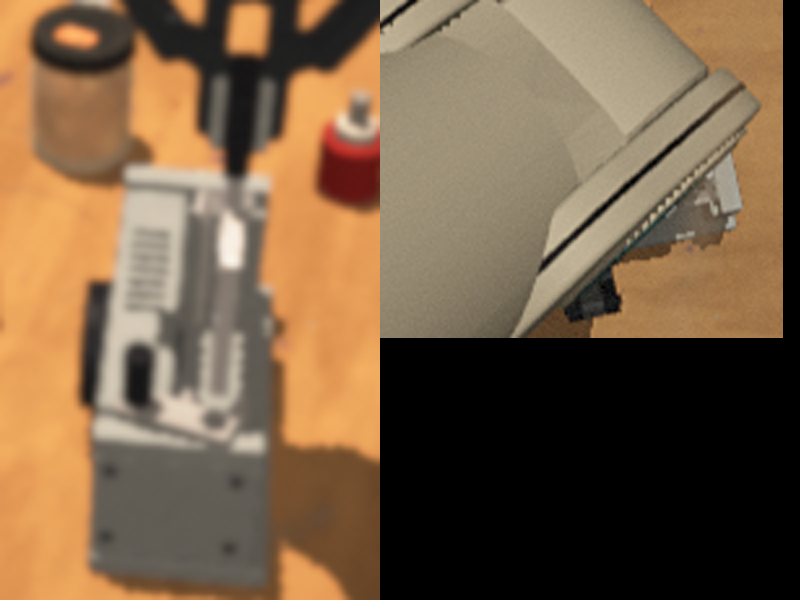

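In the side half of the picture, the panel hangs over the slot. Its near end edge runs from about (231,240) to (222,400), pointing at the rails. The arm hides the top view. I'll compare this edge with the prediction.

Run:
```python
from h import *
o=telemetry.get_obs();p=np.array(o['tool_pos']);R=np.array(o['orientation'])
f=lambda X:((proj('side',X)-[310,190]+.5)*4-.5).round(0)
for y in(73.6,):
  for z in(.168,.095):
    for dx in(-4,4): print(z,dx,f(np.array([*(p[:2]+R[:2,0]*y/1e3+R[:2,1]*dx/1e3),z])))
c,s=np.cos(.185),np.sin(.185);U=lambda x,y,z:np.array([.443+(c*x-s*y)/1e3,-.3388+(s*x+c*y)/1e3,z/1e3])
for a in((-11,70,85),(11,70,85),(-6,62,74),(6,62,74),(-11,-70,85),(11,-70,85),(0,88,92)):print(a,f(U(*a)))
rows([(.4427,-.3374,.1752,10.6)])
```

```text
0.168 -4 [237. 263.]
0.168 4 [217. 261.]
0.095 -4 [223. 395.]
0.095 4 [204. 393.]
(-11, 70, 85) [240. 405.]
(11, 70, 85) [189. 400.]
(-6, 62, 74) [227. 409.]
(6, 62, 74) [199. 407.]
(-11, -70, 85) [247. 204.]
(11, -70, 85) [202. 201.]
(0, 88, 92) [214. 421.]
at 6.85 [ 0.4434 -0.3372  0.1763] F [ 0.2  0.1 -2.7] w 0.0113
[-0.1, -0.8, 1.1, -0.001, 0.001, 0.0]
```

{"fn": "send_rows", "kwargs": {"series": [[0, 0, 4, 0, 0, 0], [0, 0, 8, 0, 0, 0], [0, 0, 11, 0, 0, 0], [0, 0, 14, 0, 0, 0], [0, 0, 17, 0, 0, 0], [0, 0, 20, 0, 0, 0], [0, 0, 23, 0, 0, 0], [0, 0, 26, 0, 0, 0]]}}

```text
t: 7.65
tool_pos: [0.4427, -0.3368, 0.1492]
orientation: [[-0.184, 0.983, -0.001], [0.983, 0.184, -0.0], [0.0, -0.001, -1.0]]
wrist_force: [-1.5, 0.0, -2.3]
grip_width: 0.0116
grasp_force: 58.9
```

{"fn": "send_rows", "kwargs": {"series": [[0, 0, 3, 0, 0, 0], [0, 0, 6, 0, 0, 0], [0, 0, 10, 0, 0, 0], [0, 0, 14, 0, 0, 0], [0, 0, 18, 0, 0, 0], [0, 0, 22, 0, 0, 0], [0, 0, 26, 0, 0, 0], [0, 0, 30, 0, 0, 0]]}}

```text
t: 8.45
tool_pos: [0.4426, -0.3368, 0.1191]
orientation: [[-0.184, 0.983, -0.001], [0.983, 0.184, -0.0], [0.0, -0.001, -1.0]]
wrist_force: [-0.8, -0.4, -2.5]
grip_width: 0.0112
grasp_force: 58.9
```

Free sliding. Now the last 27 mm, gently.

{"fn": "send_rows", "kwargs": {"series": [[0, 0, 3, 0, 0, 0], [0, 0, 6, 0, 0, 0], [0, 0, 9, 0, 0, 0], [0, 0, 12, 0, 0, 0], [0, 0, 15, 0, 0, 0], [0, 0, 18, 0, 0, 0], [0, 0, 20, 0, 0, 0], [0, 0, 22, 0, 0, 0]]}}

```text
t: 9.25
tool_pos: [0.4426, -0.3368, 0.0973]
orientation: [[-0.184, 0.983, -0.001], [0.983, 0.184, -0.0], [-0.0, -0.001, -1.0]]
wrist_force: [0.3, 0.2, -2.7]
grip_width: 0.0112
grasp_force: 58.9
```

{"fn": "send_rows", "kwargs": {"series": [[0, 0, 1, 0, 0, 0], [0, 0, 2, 0, 0, 0], [0, 0, 3, 0, 0, 0], [0, 0, 4, 0, 0, 0]]}}

```text
t: 9.65
tool_pos: [0.4427, -0.3369, 0.0935]
orientation: [[-0.184, 0.983, -0.001], [0.983, 0.184, -0.0], [-0.0, -0.001, -1.0]]
wrist_force: [0.1, -0.3, -3.3]
grip_width: 0.0117
grasp_force: 58.9
```

{"fn": "send_rows", "kwargs": {"series": [[0, 0, 0.7, 0, 0, 0], [0, 0, 1.4, 0, 0, 0], [0, 0, 2, 0, 0, 0], [0, 0, 2, 0, 0, 0]]}}

```text
t: 10.05
tool_pos: [0.4427, -0.3368, 0.0919]
orientation: [[-0.184, 0.983, -0.001], [0.983, 0.184, -0.0], [0.0, -0.001, -1.0]]
wrist_force: [-0.8, 0.2, 2.5]
grip_width: 0.0111
grasp_force: 59.8
```

Contact came at the expected height (TCP 0.092). I'll press lightly to confirm, then release slowly.

{"fn": "send_rows", "kwargs": {"series": [[0, 0, 0.7, 0, 0, 0], [0, 0, 1.4, 0, 0, 0], [0, 0, 1.4, 0, 0, 0]]}}

```text
t: 10.35
tool_pos: [0.4428, -0.3368, 0.0918]
orientation: [[-0.184, 0.983, -0.0], [0.983, 0.184, -0.0], [-0.0, -0.0, -1.0]]
wrist_force: [-3.1, 3.1, 15.0]
grip_width: 0.0114
grasp_force: 61.7
```

{"fn": "send_rows", "kwargs": {"series": [[0, 0, 0, 0, 0, 0], [0, 0, 0, 0, 0, 0], [0, 0, 0, 0, 0, 0], [0, 0, -1, 0, 0, 0], [0, 0, -2, 0, 0, 0]], "hand": 0.4}}

```text
t: 10.85
tool_pos: [0.4426, -0.3368, 0.0919]
orientation: [[-0.184, 0.983, -0.002], [0.983, 0.184, -0.0], [0.0, -0.002, -1.0]]
wrist_force: [0.1, 0.5, 0.2]
grip_width: 0.034
grasp_force: 0.0
```

Run:
```python
from h import *
rows([(.4426,-.3368,.115,10.6),(.4426,-.3368,.15,10.6),(.4426,-.3368,.165,10.6),(.451,-.296,.165,10.6),(.4608,-.2553,.16,10.6),(.4608,-.2553,.13,10.6),(.4608,-.2553,.105,10.6),(.4608,-.2553,.097,10.6)])
piv=np.array([.4268,-.2523]);a0=.185
k=lambda th,r=34:piv+r/1e3*np.array([np.cos(a0-th),np.sin(a0-th)])
print([k(t) for t in (.27,1.571)])
b=(np.array([*k(.27),.097]),Rd(10.6))
rows([(*k(t),.097,10.6) for t in np.linspace(.27,1.6,21)[1:]],b)
```

```text
at 10.85 [ 0.4426 -0.3368  0.0919] F [0.1 0.5 0.2] w 0.034
[0.0, 0.0, -23.1, -0.002, -0.0, -0.0]
[0.0, -0.0, -58.1, -0.002, -0.0, -0.0]
[0.0, -0.1, -73.1, -0.002, -0.0, -0.0]
[38.6, 15.7, -73.1, -0.002, -0.0, -0.0]
[76.8, 32.8, -68.1, -0.002, -0.0, -0.0]
[76.8, 32.9, -38.1, -0.002, -0.0, -0.0]
[76.8, 32.9, -13.1, -0.002, -0.0, -0.0]
[76.8, 32.9, -5.1, -0.002, -0.0, -0.0]
[array([ 0.46067725, -0.25518652]), array([ 0.43304738, -0.28572111])]
at 10.85 [ 0.4607 -0.2552  0.097 ] F [0.1 0.5 0.2] w 0.034
[-2.2, -0.7, 0.0, 0.0, 0.0, 0.0]
[-4.3, -1.5, 0.0, 0.0, 0.0, 0.0]
[-6.3, -2.4, 0.0, 0.0, 0.0, 0.0]
[-8.3, -3.5, 0.0, 0.0, 0.0, 0.0]
[-10.2, -4.8, 0.0, 0.0, 0.0, 0.0]
[-12.0, -6.1, 0.0, 0.0, 0.0, 0.0]
[-13.7, -7.6, 0.0, 0.0, 0.0, 0.0]
[-15.4, -9.1, 0.0, 0.0, 0.0, 0.0]
[-16.9, -10.8, 0.0, 0.0, 0.0, 0.0]
[-18.3, -12.6, 0.0, 0.0, 0.0, 0.0]
[-19.6, -14.4, 0.0, 0.0, 0.0, 0.0]
[-20.7, -16.4, 0.0, 0.0, 0.0, 0.0]
[-21.7, -18.4, 0.0, 0.0, 0.0, 0.0]
[-22.6, -20.5, 0.0, 0.0, 0.0, 0.0]
[-23.4, -22.6, 0.0, 0.0, 0.0, 0.0]
[-24.0, -24.8, 0.0, 0.0, 0.0, 0.0]
[-24.4, -27.0, 0.0, 0.0, 0.0, 0.0]
[-24.7, -29.2, 0.0, 0.0, 0.0, 0.0]
[-24.9, -31.5, 0.0, 0.0, 0.0, 0.0]
[-24.9, -33.8, 0.0, 0.0, 0.0, 0.0]
```

{"fn": "send_rows", "kwargs": {"series": [[0, 0, -15, 0, 0, 0], [0, 0, -45, 0, 0, 0], [0, 0, -73, 0, 0, 0], [38.5, 16, -73, -0.002, 0, 0], [77, 33, -70, -0.002, 0, 0], [77, 33, -50, -0.002, 0, 0], [77, 33, -30, -0.002, 0, 0], [77, 33, -15, -0.002, 0, 0], [77, 33, -7, -0.002, 0, 0], [77, 33, -5, -0.002, 0, 0]]}}

```text
t: 11.85
tool_pos: [0.4604, -0.2549, 0.0963]
orientation: [[-0.184, 0.983, -0.001], [0.983, 0.184, 0.001], [0.001, -0.001, -1.0]]
wrist_force: [-0.7, -1.0, 0.9]
grip_width: 0.0338
grasp_force: 0.0
```

{"fn": "send_rows", "kwargs": {"series": [[0, 0, 0, 0, 0, 0], [0, 0, 0, 0, 0, 0], [0, 0, 0, 0, 0, 0], [0, 0, 0, 0, 0, 0], [0, 0, 0, 0, 0, 0]], "hand": 0, "force": 20}}

```text
t: 12.35
tool_pos: [0.4619, -0.2555, 0.0976]
orientation: [[-0.184, 0.983, 0.003], [0.983, 0.184, -0.001], [-0.001, 0.002, -1.0]]
wrist_force: [3.1, -0.3, -1.4]
grip_width: 0.0129
grasp_force: 22.8
```

{"fn": "send_rows", "kwargs": {"series": [[-2.2, -0.7, 0, 0, 0, 0], [-4.3, -1.5, 0, 0, 0, 0], [-6.3, -2.4, 0, 0, 0, 0], [-8.3, -3.5, 0, 0, 0, 0], [-10.2, -4.8, 0, 0, 0, 0], [-12, -6.1, 0, 0, 0, 0], [-13.7, -7.6, 0, 0, 0, 0], [-15.4, -9.1, 0, 0, 0, 0], [-16.9, -10.8, 0, 0, 0, 0], [-18.3, -12.6, 0, 0, 0, 0]]}}

```text
t: 13.35
tool_pos: [0.456, -0.276, 0.0977]
orientation: [[-0.185, 0.983, 0.008], [0.983, 0.185, -0.002], [-0.004, 0.007, -1.0]]
wrist_force: [9.5, -0.5, -5.2]
grip_width: 0.0128
grasp_force: 22.5
```

{"fn": "send_rows", "kwargs": {"series": [[-1.3, -1.8, 0, 0, 0, 0], [-2.4, -3.8, 0, 0, 0, 0], [-3.4, -5.8, 0, 0, 0, 0], [-4.3, -7.9, 0, 0, 0, 0], [-5.1, -10, 0, 0, 0, 0], [-5.7, -12.2, 0, 0, 0, 0], [-6.1, -14.4, 0, 0, 0, 0], [-6.4, -16.6, 0, 0, 0, 0], [-6.6, -18.9, 0, 0, 0, 0], [-6.6, -21.2, 0, 0, 0, 0]]}}

```text
t: 14.35
tool_pos: [0.4359, -0.2904, 0.0981]
orientation: [[-0.182, 0.983, 0.009], [0.983, 0.182, -0.008], [-0.01, 0.007, -1.0]]
wrist_force: [8.6, -8.1, -3.5]
grip_width: 0.0135
grasp_force: 22.3
```

Run:
```python
from h import *
o=telemetry.get_obs(); print(np.round(o['tool_pos'],4),o['wrist_force'],o['wrist_torque'],np.round(o['orientation'],4).tolist())
p=np.array([.443,-.3388]);a=.185;R=np.array([[np.cos(a),-np.sin(a)],[np.sin(a),np.cos(a)]])
print('own',R.T@(np.array(o['tool_pos'][:2])-p)*1e3)
```

```text
[ 0.4359 -0.2904  0.0981] [ 8.62268176 -8.14713995 -3.46933192] [-1.55421944 -1.77464058 -0.17446066] [[-0.1822, 0.9832, 0.0086], [0.9832, 0.1823, -0.0081], [-0.0095, 0.007, -0.9999]]
own [ 1.93037626 48.88205502]
```

{"fn": "send_rows", "kwargs": {"series": [[0, -1, 0, 0, 0, 0], [0, -2, 0, 0, 0, 0], [0, -3, 0, 0, 0, 0], [0, -3, 0, 0, 0, 0]]}}

```text
t: 14.75
tool_pos: [0.4351, -0.2903, 0.0982]
orientation: [[-0.184, 0.983, 0.012], [0.983, 0.184, -0.008], [-0.01, 0.01, -1.0]]
wrist_force: [12.1, -5.9, -7.7]
grip_width: 0.0132
grasp_force: 22.1
```

{"fn": "send_rows", "kwargs": {"series": [[0, -1.5, 0, 0, 0, 0], [0, -3, 0, 0, 0, 0], [0, -4, 0, 0, 0, 0], [0, -4, 0, 0, 0, 0]]}}

```text
t: 15.15
tool_pos: [0.4349, -0.2904, 0.0983]
orientation: [[-0.185, 0.983, 0.017], [0.983, 0.186, -0.009], [-0.012, 0.015, -1.0]]
wrist_force: [18.6, -4.1, -12.4]
grip_width: 0.013
grasp_force: 22.1
```

{"fn": "send_rows", "kwargs": {"series": [[0, 2, 0, 0, 0, 0], [0, 3, 0, 0, 0, 0]]}}

```text
t: 15.35
tool_pos: [0.4351, -0.2904, 0.0982]
orientation: [[-0.184, 0.983, 0.013], [0.983, 0.185, -0.008], [-0.011, 0.011, -1.0]]
wrist_force: [11.3, -6.5, -7.1]
grip_width: 0.0133
grasp_force: 22.2
```

{"fn": "send_rows", "kwargs": {"series": [[0, 0, 0, 0, 0, 0], [0, 0, 0, 0, 0, 0], [0, 0, 0, 0, 0, 0], [0, 0, 0, 0, 0, 0]], "hand": 0.4}}

```text
t: 15.75
tool_pos: [0.4273, -0.2862, 0.0969]
orientation: [[-0.183, 0.983, -0.001], [0.983, 0.183, 0.001], [0.001, -0.001, -1.0]]
wrist_force: [0.0, -0.1, -0.5]
grip_width: 0.0342
grasp_force: 0.0
```

{"fn": "send_rows", "kwargs": {"series": [[0, 0, -8, 0, 0, 0], [0, 0, -25, 0, 0, 0], [0, 0, -60, 0, 0, 0], [0, 0, -100, 0, 0, 0], [40, 0, -130, 0, 0, 0], [90, 0, -130, 0, 0, 0], [140, 5, -130, 0, 0, 0], [190, 15, -130, 0, 0, 0], [240, 25, -130, 0, 0, 0], [290, 40, -130, 0, 0, 0]]}}

```text
t: 16.75
tool_pos: [0.4128, 0.0032, 0.2277]
orientation: [[-0.183, 0.983, 0.001], [0.983, 0.183, 0.0], [0.0, 0.001, -1.0]]
wrist_force: [0.4, -0.2, -0.0]
grip_width: 0.0346
grasp_force: 0.0
```

{"fn": "send_rows", "kwargs": {"series": [[40, 0, 0, 0, 0, 0], [80, 0, 0, 0, 0, 0], [80, 0, 0, 0, 0, 0]]}}

```text
t: 17.05
tool_pos: [0.3977, 0.0854, 0.2273]
orientation: [[-0.193, 0.981, -0.0], [0.981, 0.193, 0.002], [0.002, 0.0, -1.0]]
wrist_force: [-0.5, -0.1, 0.3]
grip_width: 0.0341
grasp_force: 0.0
```

Run:
```python
from cell import camera
import cv2, numpy as np
a=cv2.resize(camera('side')[220:345,320:400,::-1],None,fx=4.5,fy=4.5,interpolation=cv2.INTER_CUBIC)
b=cv2.resize(camera('top')[180:320,225:450,::-1],None,fx=1.95,fy=1.95,interpolation=cv2.INTER_CUBIC)
c=np.zeros((600,800,3),np.uint8); c[:a.shape[0],:a.shape[1]]=a; c[:b.shape[0],360:360+b.shape[1]]=b
b2=cv2.resize(camera('top')[225:310,228:368,::-1],None,fx=3.1,fy=3.1,interpolation=cv2.INTER_CUBIC); c[300:300+b2.shape[0],362:362+b2.shape[1]]=b2
cv2.imwrite('pics/c3.png',c)
```

```text
(no output)
```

View pics/c3.png

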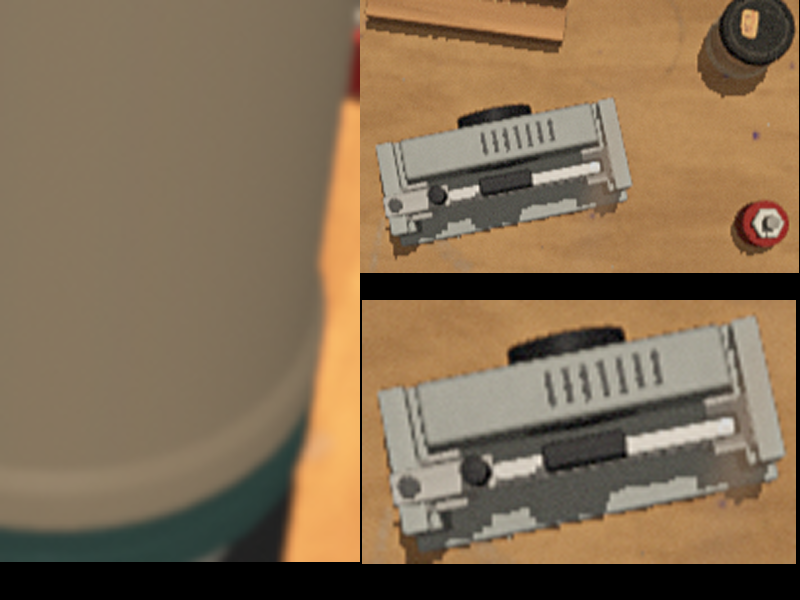

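The panel is seated with the latch over its top edge. In the lower crop the knob is at (475,470) and the pivot at (409,486), and the bystanders are undisturbed. Checking the latch angle.

Run:
```python
from h import *
g=lambda x,y:((x-362+.5)/3.1-.5+228,(y-300+.5)/3.1-.5+225)
k=ray('top',g(475,469),.12);p=ray('top',g(409,487),.092)
e1=ray('top',g(733,425),.085);e0=ray('top',g(497,470),.085)
d=(k-p)[:2];e=(e1-e0)[:2];print(k,p,np.hypot(*d)*1e3,np.degrees([np.arctan2(d[1],d[0]),np.arctan2(e[1],e[0]),.185-np.pi/2]))
o=telemetry.get_obs();print(o['t'])
```

```text
[ 0.43362187 -0.2863742   0.12      ] [ 0.42689121 -0.25222767  0.092     ] 34.80355495209428 [-78.8493164  -80.07236732 -79.40028079]
17.2
```

```bash
python3 -c "
from cell import job; print(job.sign_off())"
```

```text
the job is handed in; nothing more can be done
None
```

The filter panel is fully home in the air cleaner, the latch is turned to its stop over the panel's top edge, the gripper has let go, and the hole saw and jar were not moved. The job is handed in at about 17 s.

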